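# Mount a filter funnel on the vacuum manifold and set the locking regulator

## Robot

A 6-joint arm with a two-finger parallel gripper is mounted at the origin on the work surface. World frame = base frame: x ahead of the robot, y to its left, z up, the work surface at z = 0. Lengths are in m, angles in rad, forces in N, time in s.
With the tool pointing down it reaches from about 0.3 to 0.875 m from the base axis. Payload 4.2 kg.
Tool frame: the origin (TCP) lies on the mounting face of the last link; the fingertips stand 173 mm ahead of it and the grasp point (between the pads) lies 155 mm ahead of it (manip.tips_ahead is the distance from the TCP to the fingertips, in m); z points along the fingers, y is the line along which they close (so a half turn about z gives the same grasp; the last joint's range is limited). The gripper opens to 85 mm and grips with 20 to 120 N. Pads are 22 mm wide; open, the fingers measure 114 mm over their backs; the gripper's body (76 mm by 85 mm) begins 54 mm behind the grasp point. The pads swing forward as they close: fully open they stand 13 mm farther back than shut.
Start: joints at [1.178, 0.32, 1.565, -0, 1.257, -0.02], TCP at [0.209, 0.536, 0.405] pointing down, gripper open.
Joint ranges: [-3.11, 3.11], [-0.84, 2.01], [0.21, 2.61], [-1.34, 4.49], [0.05, 2.63], [-2.56, 2.56]. Speed limits (rad/s): [2.57, 2.57, 3.14, 3.14, 3.14, 3.14].

## Interface

Orientations are given as [roll, pitch, yaw] about the fixed x, y, z axes, in that order (R = Rz(yaw) Ry(pitch) Rx(roll)).
In Python, from rig import manip gives the robot as it stands. The module is installed in compiled form; this text tells all that it offers. Calls block until the motion is done:
- manip.move_ptp(position, orientation): joint-space move of the TCP to a pose.
- manip.move_l(position, rot=None, vel=0.15, until_force=None): straight line of the TCP; rot=None keeps the orientation; vel is the mean speed in m/s. With until_force (N) it stops when the force on the tool has changed by that much, and returns True; else False.
- manip.move_joints(angles): joint-space move.
- manip.let_go() and manip.grab(strength=None): open the fingers fully, or close them until they stop; strength is the grip in N (None keeps the last).
- manip.pause(seconds).
- manip.ik(position, orientation): joint angles nearest the present ones, or None.
- manip.observe(): the state.
- manip.read_camera(name): name is "scene" or "top" or "wrist"; returns a dict with "pixels" (400x640x3 uint8, red, green, blue), "fx", "fy", "cx", "cy" (pixels), "pose" (4x4, takes a point from camera to world coordinates). Camera axes: x right, y up, looking along -z (the intrinsics and any distortion apply to the point x, -y, -z); pixel columns grow to the right and rows downward; lengths in m; the calibration is good to about 2 mm. A picture is of the moment at which its call begins. There is no depth.
A pose or a line that the arm cannot do raises manip.Unreachable and nothing moves.
- manip.sign_off(): hands the job in; it is judged then, once.
The state is a dict: "clock": time; "q": joint angles; "joint_velocities": joint speeds; "joint_efforts": joint torques, N m; "position": TCP position; "tool_rot": TCP orientation; "wrist_force": force on the tool from outside, world axes, zero at the start; "ft_torque": the same for the moment, N m; "gripper_width": opening from 0.0 (shut) to 1.0 (fully open); "grasp_force": force on a finger pad.
Only numpy, scipy, OpenCV 4.12 (cv2) and the standard library are available. Lean on these libraries where they do the work, as an engineer would, in place of code of your own. Each camera call takes 0.05 s, during which the arm holds its last target. There are 200 camera calls.

## Task

Make the filtration manifold ready: take the steel filter funnel off the wire drainer, lower it into the one empty port (do not drop it in) and seat its rubber stopper fully home, so that the funnel stands upright by itself. With the last port closed, set the vacuum: pull the regulator's knob up to unlock it, turn its pointer to the raised tab on the dial and push the knob fully down again so that it locks. Leave the jar, dish, beaker and rinse bottle where they stand.

Things in the scene. Friction and masses are not known exactly. Their poses are not given: they have to be found in the camera images.
- funnel_mid (a point): Steel filter funnel, capped, 137 mm long, about 0.35 kg, in the drainer, axis at 45 degrees, cap end up. Point on its axis where to grip: middle of its plain round wall (54 mm across, 64 mm long: 27 mm to the cap, 37 mm to the collar). z runs along the axis to the flat closed cap (57 mm across), whose end is 32 mm on. Gripped askew, it can be stood up by a gripper tilted 45 degrees or less.
- funnel_tip (a point): Stem end of the same funnel, 105 mm from funnel_mid. From here up the axis: outlet stem 14 mm across to 16 mm, tapered black rubber stopper from 16 mm (31 mm across) to 52 mm (48 mm across), clamp collar 60 mm across to 68 mm, then the plain wall.
- port_mouth (a point): The empty port: centre of the mouth of an upright tapered steel socket, 165 mm above the bench, z up; 46 mm across, 30 mm at 34 mm depth, room below for the stem; the cup is 60 mm across. With the stopper home (10 N is plenty) funnel_mid is 56 to 57 mm above this point. One of three ports 110 mm apart in a row along the manifold; their order varies.
- used_top (a point): Centre of the top of the like funnel that already stands, fixed, in another port, 254 mm above the bench, 57 mm across: an obstacle. The third port is closed by a black rubber stopper, its top 179 mm above the bench.
- drainer: Wire drainer in a white drip tray 200 x 120 x 18 mm, fixed to the bench. Origin on the bench near the tray's middle; +x is the horizontal direction towards which the funnel's cap end rises. Two steel rails 32 mm apart carry the funnel's wall from below, its stem end rests on a small plate; the sides of the wall are free. The funnel can be lifted straight up.
- knob_grip (a point): Black fluted knob on the vacuum regulator at the manifold's right end (seen from the robot): point on its upright axis at the height to grip, 133 mm above the bench while in, 27 mm above the dial plate; rises with the knob. Grip 41 to 44 mm across, its flat top 12 mm above the point; skirt 54 mm across, up to 10.5 mm above the dial. Dial plate 90 mm across.
- knob_lift (a joint): Height of the knob above its locked position, m: 0 in and locked, 0.008 fully out. Friction of 3 N keeps it where it is left. Below about 3 mm it cannot turn (16 lock teeth, 22.5 degrees apart, a few degrees of play); above, it turns freely. Pushed down, it settles into the nearest tooth gap.
- knob_turn (a joint): Angle of the knob in rad: 0 with its pointer at the raised tab (a tooth gap lies exactly there), positive counter-clockwise seen from above. It starts locked 0.35 to 1.22 rad counter-clockwise of the tab, so it has to be turned clockwise.
- knob_pointer (a point): Outer end of the white pointer line on the knob's skirt, 26.5 mm from the knob's axis.
- dial_tab (a point): The raised tab: a dark steel bar 22 x 5 mm, 5 mm high, lying radially on the rim of the dial at the robot's side and standing out past its edge; the point is on its top, 42 mm from the knob's axis. The other marks on the dial are short black lines without height.
- rinse_bottle: White plastic bottle, 68 mm across, 160 mm high, origin under its middle. To be left alone.
- sample_jar: Amber jar with white lid, 60 mm across, 75 mm high, origin under its middle. To be left alone.
- beaker: Glass beaker, 68 mm across, 85 mm high, origin under its middle. To be left alone.
- dish: Shallow clear dish, 90 mm across, 16 mm high, origin under its middle. To be left alone.
Not all that is in view belongs to the job. Leave any blue look-alike of the part that bears funnel_mid alone.

How it is judged:
By the outcome, as a careful person would: the job done as asked, in the order asked, and still so for the second after the job is handed in, with the robot touching nothing.
It also fails if it takes over 61 s, if anything falls off the work surface, if the arm or the gripper's body presses on something with over 40 N, if the wrist force passes 120 N, or if a joint passes its speed limit or range.

## Working session

There is one attempt and no reset: what is moved stays moved. The work goes in short steps, each a Python script; the robot and the scene stay as the last script left them, time stands still between calls to the robot, and variables do not carry over. Pictures are saved under pics/ and viewed, at most 10 in all, crops included, and the job is handed in when it is done.

```bash
mkdir -p pics; cat > h.py <<'E'
import numpy as np, cv2
from rig import manip
def shot(n,f=None):
    c=manip.read_camera(n)
    if f: cv2.imwrite(f'pics/{f}.png',cv2.cvtColor(c['pixels'],cv2.COLOR_RGB2BGR))
    np.savez(f'{f or n}.npz',**{k:v for k,v in c.items() if k in('pixels','fx','fy','cx','cy','pose')})
    return c
def load(f): return dict(np.load(f+'.npz'))
def ray(c,u,v):
    d=np.array([(u-c['cx'])/c['fx'],-(v-c['cy'])/c['fy'],-1.]); P=np.array(c['pose'])
    return P[:3,3],P[:3,:3]@d
def plane(c,u,v,z):
    o,d=ray(c,u,v); return o+d*(z-o[2])/d[2]
def proj(c,p):
    P=np.array(c['pose']); q=P[:3,:3].T@(np.array(p)-P[:3,3])
    return c['cx']+c['fx']*q[0]/-q[2], c['cy']-c['fy']*q[1]/-q[2]
def tri(*cs):
    A=np.zeros((3,3));b=np.zeros(3);R=[]
    for c,u,v in cs:
        o,d=ray(c,u,v);d=d/np.linalg.norm(d);M=np.eye(3)-np.outer(d,d);A+=M;b+=M@o;R.append((o,d))
    p=np.linalg.solve(A,b);return p,[np.linalg.norm(np.cross(p-o,d)) for o,d in R]
E
python3 - <<'E'
from h import *
for n in('scene','top','wrist'):
    c=shot(n,n); print(n,{k:c[k] for k in c if k!='pixels'})
a=[cv2.imread(f'pics/{n}.png') for n in('scene','top')]
print(manip.observe()['clock'],manip.observe()['tool_rot'])
E
```

```text
scene {'fx': 364.9048502703358, 'fy': 364.9048502703358, 'cx': 319.16089917944004, 'cy': 199.37289403081857, 'pose': array([[-0.50063723, -0.7296921 ,  0.46573791,  1.03296583],
       [ 0.86557818, -0.42923459,  0.25793813,  0.15485214],
       [ 0.0116954 ,  0.53226601,  0.84649638,  1.11473152],
       [ 0.        ,  0.        ,  0.        ,  1.        ]])}
top {'fx': 437.91541456528057, 'fy': 437.91541456528057, 'cx': 321.0315377069745, 'cy': 203.71393279986506, 'pose': array([[-1.06156516e-02,  9.76275128e-01, -2.16273396e-01,
         2.35486455e-01],
       [-9.99942517e-01, -1.06902696e-02,  8.24868346e-04,
        -1.30288542e-01],
       [-1.50672246e-03,  2.16269721e-01,  9.76332493e-01,
         1.47099348e+00],
       [ 0.00000000e+00,  0.00000000e+00,  0.00000000e+00,
         1.00000000e+00]])}
wrist {'fx': 309.79227316665197, 'fy': 309.79227316665197, 'cx': 323.8773358044007, 'cy': 194.93154664591898, 'pose': array([[ 3.63455798e-01, -8.93446487e-01, -2.63919037e-01,
         1.42258627e-01],
       [ 9.31610993e-01,  3.48287406e-01,  1.03907845e-01,
         5.59055463e-01],
       [-9.16422235e-04, -2.83635785e-01,  9.58931646e-01,
         3.72761120e-01],
       [ 0.00000000e+00,  0.00000000e+00,  0.00000000e+00,
         1.00000000e+00]])}
0.15 [-3.14024143e+00 -1.00606424e-05  2.76882242e+00]
```

View pics/scene.png

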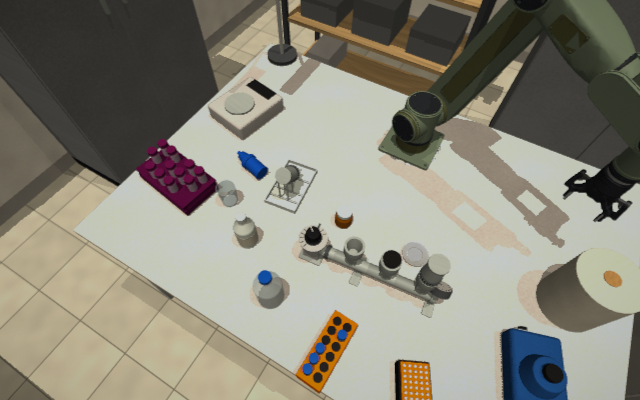

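View pics/top.png

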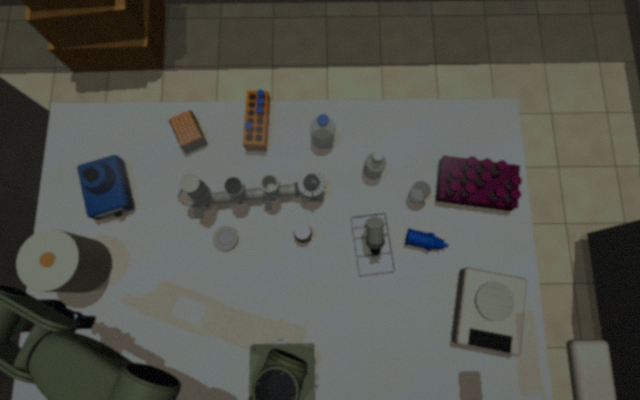

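Candidates for the funnel: steel one in the drainer (scene 288,178; top 374,234), blue look-alike lying on the bench (scene 252,165; top 426,240), and the used funnel standing in a port (scene 435,268; top 192,183). I choose the drainer one. The empty port should be at scene (354,244) / top (270,184), since the middle port is black (stopper). I'll check in one close crop.

```bash
python3 - <<'E'
from h import *
s=cv2.imread('pics/scene.png');t=cv2.imread('pics/top.png')
f=lambda im,x,y,w,h,k:cv2.resize(im[y:y+h,x:x+w],None,fx=k,fy=k,interpolation=cv2.INTER_CUBIC)
t2=cv2.convertScaleAbs(t,alpha=1.6)
o=np.zeros((600,800,3),np.uint8)
o[:300,:300]=f(s,260,150,60,60,5); o[:300,300:800]=f(s,290,215,100,60,5)
o[300:,:300]=f(t2,345,205,60,60,5); o[300:,300:800]=f(t2,240,150,100,60,5)
cv2.imwrite('pics/crop1.png',o)
E
```

```text
(no output)
```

View pics/crop1.png

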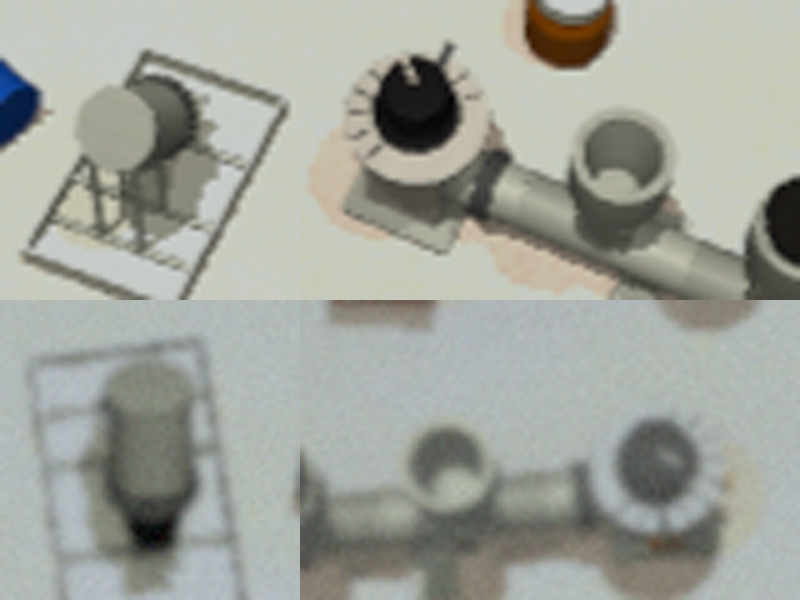

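Confirmed: steel funnel capped end away from the robot (cap face scene 283,176 / top 374.6,222); the port with a visible bore (scene 354,246 / top 270,184) is empty; pointer line is on knob at scene (311.5,230), tab scene (319,226).

```bash
python3 - <<'E'
from h import *
s=load('scene');t=load('top')
for n,a,b,z in [('cap',(283.2,176),(374.6,222),None),('port',(354.4,246.4),(270,184),.165),('knobtop',(313.6,232.6),(311.4,181.6),.145),('tab',(319,226),(312.6,199),.111),
  ('used',(437,266),(191,182),.254)]:
    p,r=tri((s,*a),(t,*b)); print(n,p.round(4),np.round(r,4), z and (plane(s,*a,z).round(4),plane(t,*b,z).round(4)))
for a in [(371,276-0),(350.6,217),(385.8,213.6),(391.5,272)]: print(plane(t,*a,.018).round(3))
print('pointer', plane(s,290+112/5,215+75/5,.145).round(3))
for n,a,b,h in [('jar',(345,212),(302,228),.075),('bottle?',(246,220),(376,157),.16),('beaker',(227,184),(420,188),.085),('dish',(415,253),(226,238),.016),('bluebottle',(265,277),(322,119),.16)]:
    print(n,tri((s,*a),(t,*b))[0].round(3),plane(s,*a,h).round(3),plane(t,*b,h).round(3))
E
```

```text
cap [ 0.4721 -0.296   0.1287] [0.0015 0.0015] None
port [0.5915 0.0282 0.1532] [0.0015 0.0015] (array([0.5965, 0.0312, 0.165 ]), array([0.5888, 0.0254, 0.165 ]))
knobtop [ 0.6036 -0.1007  0.1326] [0.001 0.001] (array([ 0.6087, -0.0965,  0.145 ]), array([ 0.6006, -0.102 ,  0.145 ]))
tab [ 0.557  -0.1057  0.0936] [0.0014 0.0014] (array([ 0.5656, -0.1025,  0.111 ]), array([ 0.5524, -0.1047,  0.111 ]))
used [0.5757 0.2464 0.2443] [0.001 0.001] (array([0.5804, 0.2464, 0.254 ]), array([0.5732, 0.2424, 0.254 ]))
[ 0.313 -0.293  0.018]
[ 0.51  -0.231  0.018]
[ 0.521 -0.35   0.018]
[ 0.325 -0.36   0.018]
pointer [ 0.603 -0.104  0.145]
jar [ 0.463 -0.066  0.079] [ 0.46  -0.064  0.075] [ 0.465 -0.069  0.075]
bottle? [ 0.677 -0.302  0.143] [ 0.681 -0.287  0.16 ] [ 0.674 -0.306  0.16 ]
beaker [ 0.584 -0.448  0.11 ] [ 0.572 -0.461  0.085] [ 0.592 -0.455  0.085]
dish [0.445 0.192 0.007] [0.449 0.194 0.016] [0.444 0.188 0.016]
bluebottle [ 0.8   -0.137  0.167] [ 0.798 -0.138  0.16 ] [ 0.804 -0.137  0.16 ]
```

```bash
cat >> h.py <<'E'
from math import pi
def tool(g,p,yaw,flip=0,d=.155):
    """TCP pos+rpy for grasp point g; gripper body leans by p toward direction yaw; flip = half turn about tool z"""
    rpy=[pi,-p,yaw+pi*(1 if yaw<0 else -1)] if flip else [pi,p,yaw]
    a=np.array([np.sin(p)*np.cos(yaw),np.sin(p)*np.sin(yaw),np.cos(p)])
    return list(np.array(g)+d*a),rpy
E
python3 - <<'E'
from h import *
np.set_printoptions(suppress=True,precision=2)
G=[.448,-.299,.106]; P=[.593,.028,.2215]
def ok(q): return None if q is None else np.array(q)
for f in(0,1):
    for p in(0,10,20,30,45):
        a=ok(manip.ik(*tool(G,np.radians(p),.08,f)));b=ok(manip.ik(*tool(np.add(G,[0,0,.12]),np.radians(p),.08,f)))
        print(f,p,'grip',a,b)
        for y in(-1.2,-.6,0,.6,1.2):
            c=ok(manip.ik(*tool(P,np.radians(p-45),y,f)))
            if c is not None: print('    place',y,c)
for g in([.60,-.10,.3],):
    for y in(0,1,2,3): print(y,ok(manip.ik([.6,-.10,.30],[pi,0,y])),ok(manip.ik([.50,-.05,.5],[pi,0,y])))
E
```

```text
0 0 grip [-0.61  0.4   1.85 -0.    0.9   0.88] [-0.61  0.28  1.69 -0.    1.18  0.88]
    place 0 [ 0.04  0.14  2.14 -0.41  0.08  2.01]
    place 0.6 [-0.24  0.21  2.05  1.14  0.62 -0.15]
    place 1.2 [-0.34  0.37  1.81  0.89  1.14 -0.44]
0 10 grip [-0.55  0.46  1.76 -0.12  1.07  1.  ] [-0.55  0.35  1.6  -0.11  1.34  0.97]
    place 0 [ 0.04  0.16  2.02 -0.06  0.36  1.66]
    place 0.6 [-0.18  0.21  1.95  0.72  0.65  0.28]
    place 1.2 [-0.27  0.34  1.75  0.7   1.09 -0.24]
0 20 grip [-0.5   0.53  1.67 -0.2   1.25  1.08] [-0.5   0.42  1.52 -0.19  1.5   1.03]
    place 0 [ 0.04  0.2   1.89 -0.03  0.62  1.62]
    place 0.6 [-0.11  0.23  1.84  0.41  0.77  0.61]
    place 1.2 [-0.18  0.33  1.7   0.49  1.08 -0.04]
0 30 grip [-0.47  0.61  1.58 -0.27  1.42  1.13] [-0.47  0.5   1.44 -0.26  1.66  1.06]
    place -0.6 [ 0.11  0.28  1.72 -0.21  0.95  2.39]
    place 0 [ 0.03  0.26  1.76 -0.01  0.87  1.61]
    place 0.6 [-0.05  0.28  1.73  0.2   0.94  0.82]
    place 1.2 [-0.1   0.33  1.64  0.28  1.11  0.15]
0 45 grip [-0.42  0.73  1.47 -0.35  1.66  1.17] [-0.42  0.62  1.35 -0.36  1.87  1.09]
  
[... 1181 characters left out ...]
ce 0 [ 0.03  0.26  1.76 -0.01  0.87 -1.53]
    place 0.6 [-0.05  0.28  1.73  0.2   0.94 -2.32]
1 45 grip [-0.42  0.73  1.47 -0.35  1.66 -1.97] [-0.42  0.62  1.35 -0.36  1.87 -2.05]
    place -1.2 [ 0.03  0.37  1.57  0.    1.21 -0.34]
    place -0.6 [ 0.03  0.37  1.57  0.    1.21 -0.94]
    place 0 [ 0.03  0.37  1.57  0.    1.21 -1.54]
    place 0.6 [ 0.03  0.37  1.57  0.    1.21 -2.14]
0 [-0.18  0.45  1.64 -0.    1.05  1.39] [-0.12  0.16  1.55 -0.    1.44  1.45]
1 [-0.18  0.45  1.64 -0.    1.05  0.39] [-0.12  0.16  1.55 -0.    1.44  0.45]
2 [-0.18  0.45  1.64  0.    1.05 -0.61] [-0.12  0.16  1.55  0.    1.44 -0.55]
3 [-0.18  0.45  1.64  0.    1.05 -1.61] [-0.12  0.16  1.55  0.    1.44 -1.55]
```

```bash
python3 - <<'E'
from h import *
manip.move_l([.209,.536,.49],vel=.3)
manip.move_ptp([.57,-.06,.5],[pi,0,0])
shot('wrist','w1')
manip.move_ptp([.52,-.25,.46],[pi,0,.08])
shot('wrist','w2'); print(manip.observe()['clock'])
a=[cv2.imread(f'pics/{n}.png') for n in('w1','w2')]
cv2.imwrite('pics/w12.png',np.vstack([a[0][:300],a[1][:300]]))
E
```

```text
3.975
```

View pics/w12.png

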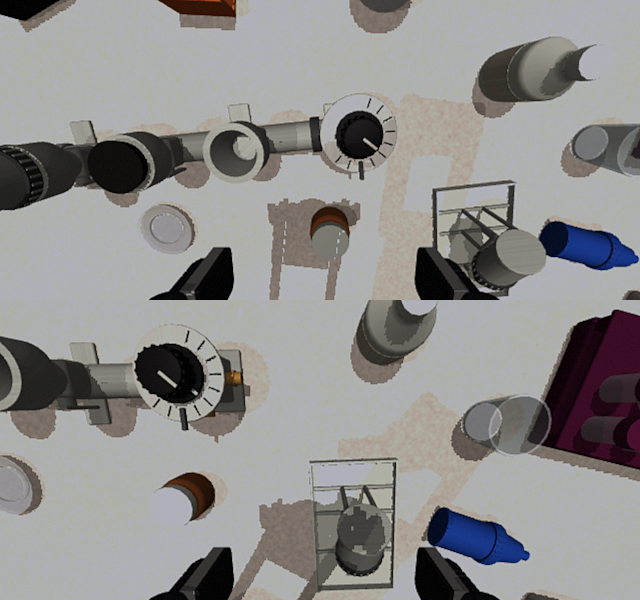

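w1 shows the port mouth at (236,151), knob (359,137), pointer end (377,149), tab (361,170), funnel cap (516,252); w2 shows the cap at (365,227). One enlarged composite for precise pixels.

```bash
python3 - <<'E'
from h import *
s=cv2.imread('pics/w1.png');t=cv2.imread('pics/w2.png')
f=lambda im,x,y,w,h,k:cv2.resize(im[y:y+h,x:x+w],None,fx=k,fy=k,interpolation=cv2.INTER_CUBIC)
o=np.zeros((600,800,3),np.uint8)
o[:300,:400]=f(s,195,110,80,60,5); o[:300,400:]=f(s,320,95,80,60,5)
o[300:,:400]=f(s,460,215,100,75,4); o[300:,400:]=f(t,310,155,100,75,4)*1
for i in range(0,800,100): cv2.line(o,(i,0),(i,599),(0,0,255) ,1)
for i in range(0,600,100): cv2.line(o,(0,i),(799,i),(0,0,255),1)
cv2.imwrite('pics/crop2.png',o)
E
```

```text
(no output)
```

View pics/crop2.png

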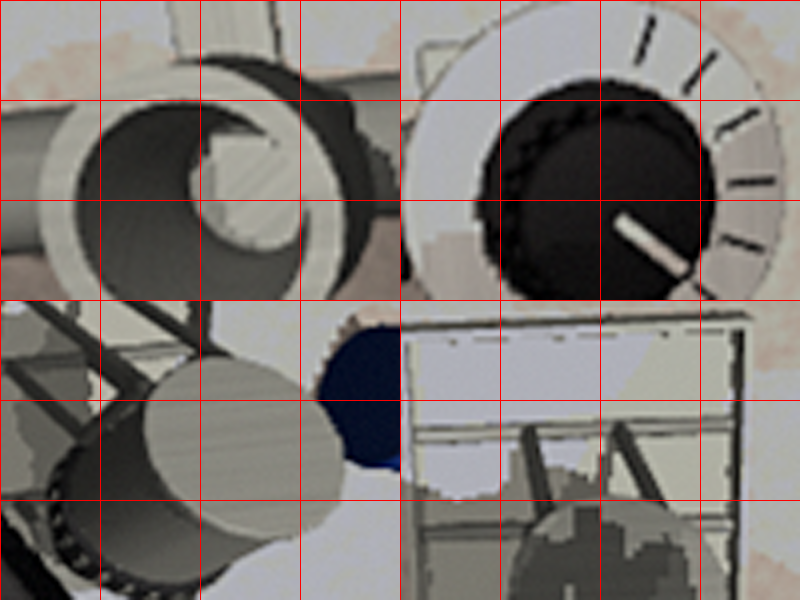

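```bash
python3 - <<'E'
from h import *
a=load('w1');b=load('w2');s=load('scene')
print(a['pose'][:3,3],b['pose'][:3,3])
print('port',plane(a,233.3,153,.165),'rim w',plane(a,202.6,153,.165)-plane(a,264.4,153,.165))
print('dial',plane(a,358.8,132.5,.106),plane(b,179,72,.106))
print('tab',plane(a,361,170,.111),plane(b,184,124,.111))
print('pointer in/out',plane(a,363.6,138.6,.145),plane(a,378,148.6,.145),plane(a,378,148.6,.1165))
print('cap',tri((a,521.1,251.6),(b,364.5,229)), tri((a,521.1,251.6),(b,364.5,229),(s,283.2,176)))
for z in(.125,.13): print(plane(a,521.1,251.6,z),plane(b,364.5,229,z))
# tray edges from w2: corners
for u,v in((310,162),(397,158),(313,288),(393,285)): print(plane(b,u,v,.018))
g=cv2.imread('pics/w2.png'); g=g[150:300,300:420]
cv2.imwrite('pics/w2f.png',cv2.resize(cv2.convertScaleAbs(g,alpha=1.3),None,fx=4,fy=4,interpolation=cv2.INTER_CUBIC))
E
```

```text
[ 0.64212456 -0.0616554   0.46877063] [ 0.59224245 -0.24597855  0.42921193]
port [0.59534353 0.02755522 0.165     ] rim w [-0.00013676  0.06078171  0.        ]
dial [ 0.610269  -0.1016701  0.106    ] [ 0.61055853 -0.10252468  0.106     ]
tab [ 0.56731895 -0.10518109  0.111     ] [ 0.56160909 -0.10729356  0.111     ]
pointer in/out [ 0.60749771 -0.10254232  0.145     ] [ 0.59720696 -0.11796247  0.145     ] [ 0.59325307 -0.12291892  0.1165    ]
cap (array([ 0.47263975, -0.29746862,  0.13260396]), [np.float64(0.00029955345054098493), np.float64(0.0002995534505409354)]) (array([ 0.47221796, -0.29654142,  0.13098922]), [np.float64(0.001714260132468361), np.float64(0.0012355598041878003), np.float64(0.0028283230040765145)])
[ 0.46914178 -0.30278184  0.125     ] [ 0.4692473  -0.29875381  0.125     ]
[ 0.47165775 -0.29927475  0.13      ] [ 0.47126884 -0.2978864   0.13      ]
[ 0.51623205 -0.23304445  0.018     ]
[ 0.53106357 -0.34855467  0.018     ]
[ 0.3238121  -0.25080549  0.018     ]
[ 0.33886853 -0.37101026  0.018     ]
```

View pics/w2f.png

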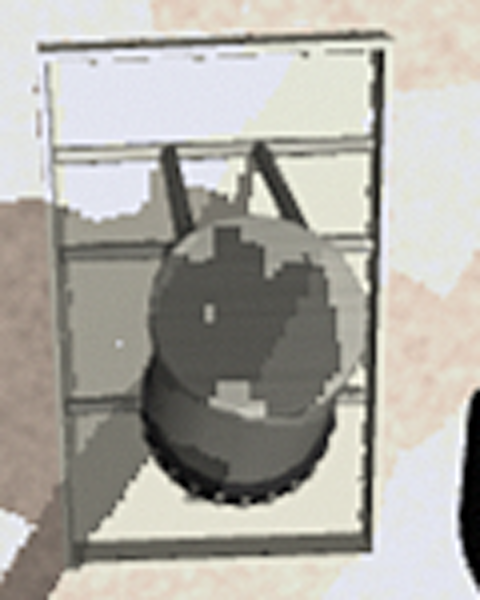

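Cap centre (0.4725,-0.297,0.1325), tray yaw ≈0.115 → funnel_mid ≈ (0.450,-0.299,0.110), which agrees with the tray's centre line; port (0.595,0.028), knob axis (0.610,-0.102), turn ≈0.79 (two teeth). Gripping along the funnel axis.

```bash
python3 - <<'E'
from h import *
np.set_printoptions(suppress=True,precision=4)
y=.115; m=np.array([.450,-.2990,.110])
manip.move_ptp(*tool(m+[0,0,.14],pi/4,y,1))
manip.move_l(tool(m+[0,0,.0],pi/4,y,1)[0],vel=.15,until_force=8) and print('contact!')
o=manip.observe(); print(o['wrist_force'],o['position'],tool(m,pi/4,y,1)[0])
manip.grab(60)
o=manip.observe(); print(o['gripper_width'],o['grasp_force'],o['wrist_force'],o['clock'])
manip.move_l(tool(m+[0,0,.02],pi/4,y,1)[0],vel=.06)
print(manip.observe()['wrist_force'])
manip.move_l(tool(m+[0,0,.19],pi/4,y,1)[0],vel=.2)
o=manip.observe(); print(o['gripper_width'],o['grasp_force'],o['wrist_force'],o['clock'])
E
```

```text
[ 0.0024  0.7518 -0.9864] [ 0.5591 -0.2866  0.2205] [np.float64(0.5588776091995091), np.float64(-0.2864235849703118), np.float64(0.21960155108391488)]
0.6249141965510432 60.423590540885925 [1.9005 5.0609 6.1239] 8.0833
[-0.5225 -0.3741 -3.2365]
0.6222279732843169 60.678705275058746 [-0.4522 -0.8579 -4.0104] 9.5667
```

```bash
python3 - <<'E'
from h import *
p=[.5953,.0276,.325]
manip.move_ptp(*tool(p,0,.115,1))
w=shot('wrist','w3');s=shot('scene','s3');t=shot('top','t3')
print(manip.observe()['clock'])
W=cv2.imread('pics/w3.png');S=cv2.imread('pics/s3.png');T=cv2.imread('pics/t3.png')
o=np.zeros((600,800,3),np.uint8); o[:400,:640]=W
f=lambda im,x,y,w,h,k:cv2.resize(im[y:y+h,x:x+w],None,fx=k,fy=k,interpolation=cv2.INTER_CUBIC)
o[360:600,480:800]=f(S,310,170,80,60,4)
u,v=map(int,proj(s,[.595,.028,.25]));print(u,v)
o[400:600,:480]=0
o[400:600,0:240]=f(S,u-30,v-25,60,50,4); 
cv2.imwrite('pics/c3.png',o)
E
```

```text
11.0583
356 231
```

View pics/c3.png

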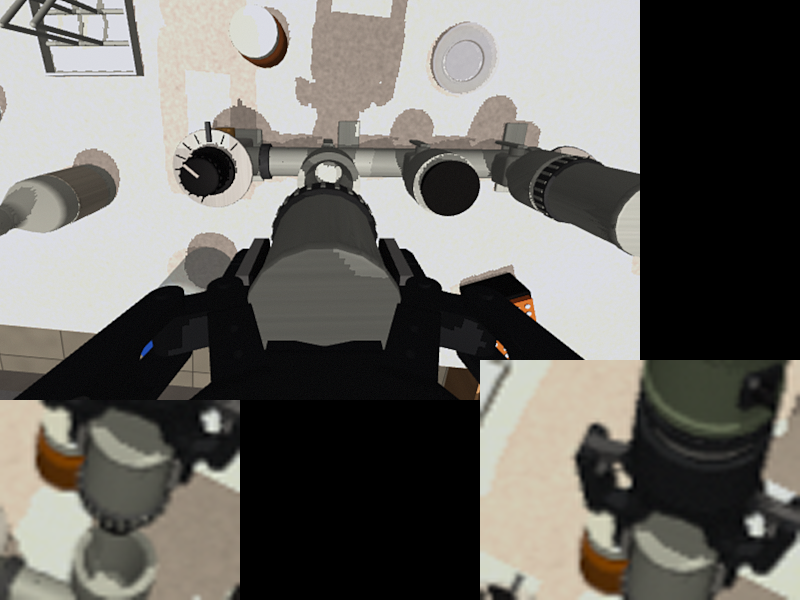

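```bash
python3 - <<'E'
from h import *
w=load('w3');P=np.array([.5953,.0276]);r=np.array([-np.sin(.115),np.cos(.115)]);x=np.array([np.cos(.115),np.sin(.115)])
pr=lambda xy,z: np.round(proj(w,[*xy,z]),1)
print('cam',w['pose'][:3,3])
print('port outer L/R/near',pr(P+.03*r,.165),pr(P-.03*r,.165),pr(P-.03*x,.165))
print('cap near',pr(P-.0285*x,.357),'L/R',pr(P+.0285*r,.357),pr(P-.0285*r,.357))
print('collar L/R/near',pr(P+.03*r,.288),pr(P-.03*r,.288),pr(P-.03*x,.288), pr(P-.03*x,.280))
print('dial c,L,R',pr([.6104,-.102],.106),pr(np.array([.6104,-.102])+.045*r,.106),pr(np.array([.6104,-.102])-.045*r,.106))
W=cv2.imread('pics/w3.png')
o=np.zeros((600,800,3),np.uint8)
f=lambda im,x,y,w,h,k:cv2.resize(im[y:y+h,x:x+w],None,fx=k,fy=k,interpolation=cv2.INTER_CUBIC)
o[:600,:800]=f(W,230,130,200,150,4)
for i in range(0,800,100): cv2.line(o,(i,0),(i,599),(0,0,255) ,1)
for i in range(0,600,100): cv2.line(o,(0,i),(799,i),(0,0,255),1)
cv2.imwrite('pics/c4.png',o)
E
```

```text
cam [0.52379902 0.01596005 0.44808462]
port outer L/R/near [359.4 184. ] [295.8 184. ] [327.7 152.2]
cap near [334.5 246. ] L/R [415.6 320.8] [251.8 320.8]
collar L/R/near [383.4 238.3] [276.6 238.3] [330.3 186.6] [330.1 183. ]
dial c,L,R [211.1 171.1] [251.1 171.1] [171.2 171.1]
```

View pics/c4.png

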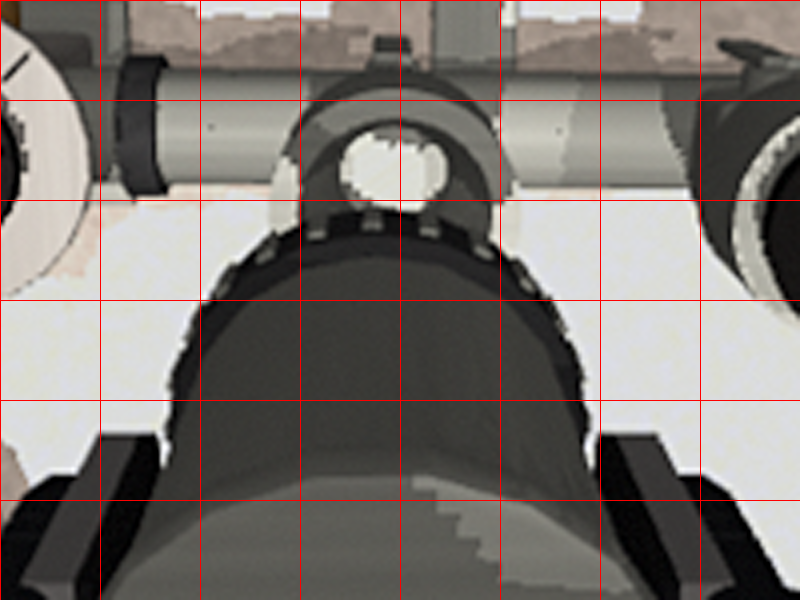

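In c4 the collar (272–378) and fingers are centred on column 325 and the port hole on about 329, so the port is 1–4 mm toward +y of the gripper axis. The funnel looks upright. Going with a +2 mm correction, then finishing by force: the contact height and side force show the remaining offset.

```bash
python3 - <<'E'
from h import *
np.set_printoptions(suppress=True,precision=2)
xy=np.array([.5953,.0276])+.002*np.array([-.115,.993])
pos=lambda z: tool([*xy,z],0,.115,1)[0]
manip.move_l(pos(.290),vel=.15)
f0=np.array(manip.observe()['wrist_force']);print('f0',f0)
for i in range(7):
    hit=manip.move_l(pos(.2215),vel=.03,until_force=4)
    o=manip.observe(); f=np.array(o['wrist_force'])-f0; z=o['position'][2]-.155
    print(hit,'z',round(z*1000,1),'xy',np.round(xy*1000,1),'f',f,'pos',np.array(o['position'])*1000,o['clock'])
    if not hit or z<.226: break
    manip.move_l(pos(z+.003),vel=.05)
    d=f[:2]/max(np.linalg.norm(f[:2]),1e-6)
    xy=xy+d*min((z-.2215)*.236,.003)*.8
E
```

```text
f0 [ 0.42 -0.54 -2.18]
True z 225.2 xy [595.1  29.6] f [-0.08  0.51  0.45] pos [594.29  29.76 380.21] 13.3167
```

```bash
python3 - <<'E'
from h import *
np.set_printoptions(suppress=True,precision=2)
xy=np.array([.5953,.0276])+.002*np.array([-.115,.993])
pos=lambda z: tool([*xy,z],0,.115,1)[0]
for z,F in((.2215,6),(.2205,12),(.2195,20),(.217,20)):
    hit=manip.move_l(pos(z),vel=.02,until_force=F)
    o=manip.observe(); print(z,hit,'z',(o['position'][2]-.155)*1000,'f',np.array(o['wrist_force']),o['gripper_width'],o['clock'])
    if o['wrist_force'][2]>15: break
E
```

```text
0.2215 True z 222.33081666818737 f [-0.24 -0.86  4.31] 0.6258347578873438 13.5417
0.2205 False z 222.3031382757074 f [-2.67  1.55  8.49] 0.621846161214922 13.7917
0.2195 False z 222.24806385778476 f [-4.49  1.45 12.94] 0.6210876040529165 14.0417
0.217 False z 222.15938254235954 f [-7.98  0.74 23.15] 0.622840514321979 14.3167
```

```bash
python3 - <<'E'
from h import *
xy=np.array([.5953,.0276])+.002*np.array([-.115,.993])
pos=lambda z: tool([*xy,z],0,.115,1)[0]
manip.move_l(pos(.2215),vel=.02); print(manip.observe()['wrist_force'])
manip.let_go(); manip.pause(.2)
manip.move_l(pos(.32),vel=.2)
w=shot('wrist','w5')
k=np.array([.6104,-.102,.26])
manip.move_l(tool([*xy,.34],0,.115,1)[0])
manip.move_ptp(*tool(k,0,.115,1))
shot('wrist','w6');shot('scene','s6');print(manip.observe()['clock'])
f=lambda im,x,y,w,h,k:cv2.resize(im[y:y+h,x:x+w],None,fx=k,fy=k,interpolation=cv2.INTER_CUBIC)
W=cv2.imread('pics/w6.png');S=cv2.imread('pics/s6.png')
o=np.zeros((600,800,3),np.uint8)
c=load('w6');u,v=map(int,proj(c,[.6104,-.102,.125]));print(u,v)
o[:600,:480]=f(W,u-60,v-75,120,150,4)
o[:300,480:800]=f(S,310,190,80,75,4)
o[300:600,480:800]=f(cv2.imread('pics/w5.png'),240,120,160,150,2)
cv2.imwrite('pics/c6.png',o)
E
```

```text
[-1.37465905  0.72248376  5.97266095]
17.0583
325 189
```

View pics/c6.png

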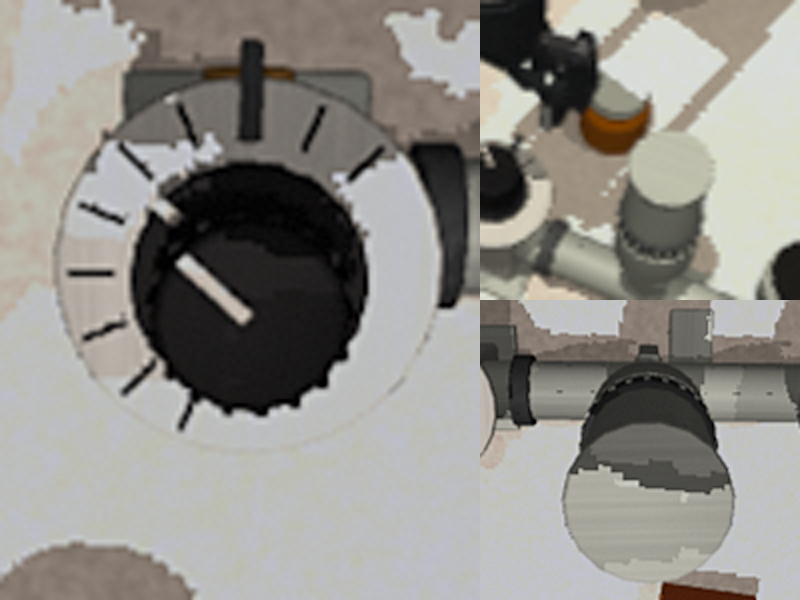

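Funnel stands upright in the port (c6 right panels); the knob pointer lies at the second 22.5° mark, so the turn is 0.785 rad clockwise. Dial centre at w6 ≈(326.6,180).

```bash
python3 - <<'E'
from h import *
np.set_printoptions(suppress=True,precision=3)
c=load('w6');print('dial w6',plane(c,326.6,180,.106))
xy=np.array([.6104,-.102])+.0015*np.array([-.115,.993])
def st(t): o=manip.observe();print(t,'z',o['position'][2]-.155,'f',np.array(o['wrist_force']),'mz',o['ft_torque'][2],'w',o['gripper_width'],o['clock'])
pos=lambda z,y=.115: tool([*xy,z],0,y,1)
manip.move_l(pos(.165)[0],vel=.2)
print(manip.move_l(pos(.136)[0],vel=.06,until_force=6)); st('down')
manip.grab(50); st('grab')
manip.move_l(pos(.1435)[0],vel=.03); st('up')
manip.move_joints(manip.ik(*pos(.1435,.115-.785))); st('turned')
shot('wrist','w7')
E
```

```text
dial w6 [ 0.606 -0.102  0.106]
False
down z 0.13579957409453605 f [ 0.649 -0.065 -0.097] mz 0.045400553896883765 w 1.0020233769885936 18.3167
grab z 0.13702117901118235 f [-1.213  4.895  4.563] mz -0.057941395780116985 w 0.4631660998856221 18.8083
up z 0.14358342541199767 f [-0.308  5.389 -0.108] mz -0.020453098109560475 w 0.46328796725241317 19.2083
turned z 0.14356666004208798 f [-2.141  2.268  1.048] mz 0.009188855725428465 w 0.4615181629703545 19.9833
```

```bash
python3 - <<'E'
from h import *
np.set_printoptions(suppress=True,precision=3)
xy=np.array([.6104,-.102])+.0015*np.array([-.115,.993])
def st(t): o=manip.observe();print(t,'z',o['position'][2]-.155,'f',np.array(o['wrist_force']),'mz',o['ft_torque'][2],'w',o['gripper_width'],o['clock'])
pos=lambda z,y=.115-.785: tool([*xy,z],0,y,1)
for z in(.139,.136,.134,.132,.130):
    h=manip.move_l(pos(z)[0],vel=.03,until_force=20); st((z,h))
    if manip.observe()['wrist_force'][2]>14: break
manip.move_l(pos(.136)[0],vel=.03); st('relax')
manip.let_go(); manip.pause(.2)
manip.move_l(pos(.165)[0],vel=.1)
manip.move_ptp(*tool([*xy,.26],0,.115,1))
shot('wrist','w8');shot('scene','s8');st('end')
f=lambda im,x,y,w,h,k:cv2.resize(im[y:y+h,x:x+w],None,fx=k,fy=k,interpolation=cv2.INTER_CUBIC)
o=np.zeros((600,800,3),np.uint8)
o[:600,:480]=f(cv2.imread('pics/w8.png'),265,114,120,150,4)
o[:300,480:800]=f(cv2.imread('pics/s8.png'),300,200,80,75,4)
o[300:600,480:800]=f(cv2.imread('pics/s8.png'),200,140,256,240,1.25)
cv2.imwrite('pics/c8.png',o)
E
```

```text
(0.139, False) z 0.13833597235461623 f [-2.541  2.552 -2.173] mz -0.023958577536448512 w 0.4632241310638198 20.3333
(0.136, False) z 0.1370023535519689 f [-4.887  3.631  7.396] mz 0.05807804498835692 w 0.464286536577425 20.5833
(0.134, False) z 0.13688125348592287 f [-8.488  3.736 15.862] mz -0.03082218508284668 w 0.4662809212479282 20.8333
relax z 0.13696592311128944 f [-5.348  4.009  8.609] mz -0.034990020794119635 w 0.4624075965239974 21.0833
end z 0.25842551044576423 f [ 0.462  0.905 -0.646] mz 0.0325776066349035 w 1.0006354045132728 23.1167
```

View pics/c8.png

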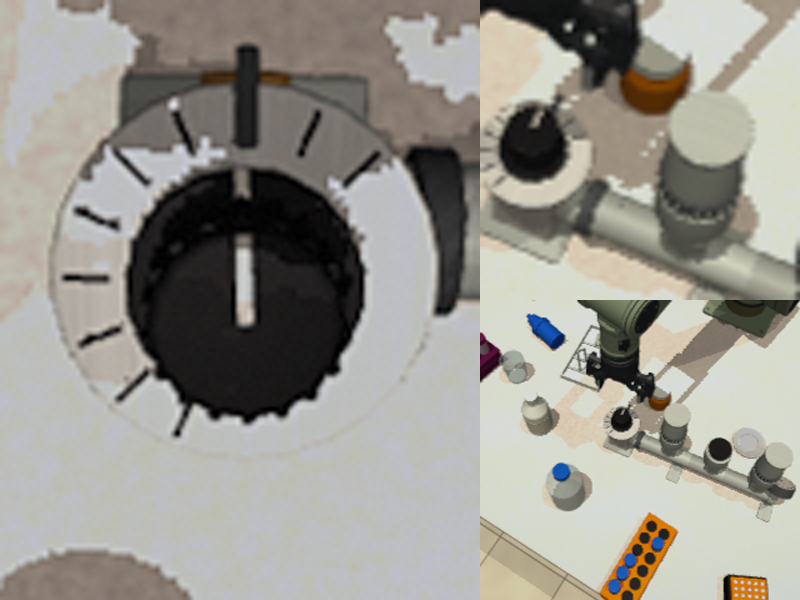

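Pointer (243,180 to 243,320 in the crop) lines up with the tab (245,95). I'll press the knob top lightly with shut fingers to confirm it is fully down, since opening the fingers could have raised it.

```bash
python3 - <<'E'
from h import *
np.set_printoptions(suppress=True,precision=3)
xy=np.array([.6104,-.102])+.0015*np.array([-.115,.993])
P=lambda z:[*xy,z+.173]
manip.grab(20)
manip.move_l(P(.16),vel=.15)
for F in(4,10):
    h=manip.move_l(P(.140 if F==4 else .1405),vel=.02,until_force=F)
    o=manip.observe();print(h,o['position'][2]-.173,np.array(o['wrist_force']),o['clock'])
manip.move_l(P(.20),vel=.2); 
o=manip.observe();print(o['wrist_force'],o['clock']); shot('wrist','w9')
manip.move_l(P(.30),vel=.2);manip.sign_off()
E
```

```text
True 0.1454312179299065 [-0.553 -0.248  3.76 ] 25.3083
True 0.14540473008260868 [-1.302  0.093  5.899] 25.5167
[-0.096  0.323  0.364] 25.9417
the job is handed in; nothing more can be done
```

The job is handed in at about 26 s of the 61 s allowed. The funnel stands upright by itself in the empty port with its stopper seated. The regulator's pointer is at the tab, and a press on the knob showed its top at 145.4 mm, so it is fully down; I left the jar, dish, beaker and rinse bottle alone.

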